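# Turn the swatch card to its index, then hold the spring clip gaping over its edge

### The job

At the miniature painting bench, first turn the black knob on the swatch stand until its pointer lines up with the steel index finger beside it; the gears turn the card with it. Then squeeze the spring clip open by its two tails, lift it off its rest and lower it, still open, over the middle of the card's top edge, so that the edge stands well inside the gaping jaws, which neither press on the card nor rest on it. Finish while holding it there, squeezed wide open (do not let go or let it close), with the card still at the index and the other things on the bench left where they are.

Things in the scene. Friction and masses are not known exactly. Their poses are not given: they have to be found in the camera images.
- knob: Knob on the swatch stand. Origin on its vertical axis, 10 mm above the bench. Gear (radius 44, to 12 mm above origin), column, dial (radius 26, top at 36 mm), black grip bar 40 mm along x, 14 mm thick, 36 to 64 mm above origin. x = pointer (pale line on bar top and dial). Friction 0.05 Nm; stays where left. Starts 0.3 to 1.3 rad clockwise (from above) of the index.
- knob_grip (a point): Point on the knob's axis 60 mm above the knob's origin (70 mm above the bench): a good height for the middle of the finger pads (19 mm long tips then clear dial and index). x as the knob's.
- index: Fixed steel index finger beside the knob. Origin on the knob's axis, 10 mm above the bench; x points from the axis to the finger: a post 48 mm out, 35 mm high over the origin, with a small tip pointing inwards at the dial rim. The knob is right when its x axis has the same direction.
- turntable: Grey toothed turntable (radius 44 mm) on the stand, 130 mm from the knob, origin on its vertical axis 10 mm above the bench. Geared to the knob: turns the same way by the same angle, its x always parallel to the knob's x. Carries the upright stiff white card: 60 mm wide along x, 3 mm thick along y, top edge 100 mm above the origin; foot block 16 mm thick up to 26 mm.
- card_edge (a point): Middle of the card's top edge, 110 mm above the bench. x runs along the edge, y is the card's normal (card 3 mm thick), z up.
- clip: Black spring clip with steel coil, standing jaws down, tails up, biting the fin of its rest. Origin at jaw-tip level midway between the jaws; z up, x along the coil (z 42 mm, radius 6), jaws open along y. Levers 22 mm wide. At rest the tails splay, 51 mm over their upper ends (z 87 mm); squeezed fully they are parallel, 24 mm over all, z 44 to 90, jaws gaping 28 mm. Mass about 60 g.
- jaw (a joint): Angle of one lever of the clip (the other mirrors it): 0 biting the 4 mm fin, -0.04 fully shut, 0.30 fully squeezed (stop). A full squeeze takes about 10 N on each tail near its top; grip both tails from above, closing along the clip's y, pads' middle 75 to 80 mm above the clip's origin; 40 N grip is plenty and holds the clip firmly.
- rest: The clip's rest, fixed: grey slab 90 x 70 mm (x, y), 8 mm high, origin under its centre, with an upright fin 70 mm long along x, 4 mm thick, up to 34 mm above the bench. The clip stands on the slab astride the fin, its x along the fin's.
- pot_a: Bystander: paint pot, 32 mm wide, 45 mm high, near the clip rest. Origin under its centre.
- pot_b: Bystander: paint pot, 32 mm wide, 45 mm high, near the clip rest. Origin under its centre.
- toothed_puck: Bystander: grey printed puck with a stud, 48 mm wide, 20 mm high, in front of the swatch stand. Origin under its centre.
- cork_grip: Bystander: cork painting grip, 36 mm wide, 50 mm high. Origin under its centre.
- figure: Bystander: grey figure on a round base, 44 mm wide, 90 mm high. Origin under its centre.
- brush: Bystander: flat brush lying on the bench, 170 mm long.
- water_cup: Bystander: white water cup, 72 mm wide, 85 mm high. Origin under its centre.
- varnish: Bystander: varnish bottle, 44 mm wide, 110 mm high. Origin under its centre.
Not all that is in view belongs to the job. What is meant by the clip is not purple or yellow, and is the smaller of those in its own colour.

How it is judged:
By the outcome, as a careful person would: the job done as asked, in the order asked, and still so for the second after the job is handed in, while the arm keeps its last pose, push and grip.
It also fails if it takes over 51 s, if anything falls off the work surface, if the arm or the gripper's body presses on something with over 40 N, if the wrist force passes 120 N, or if a joint passes its speed limit or range.

### The arm

A 6-joint arm with a two-finger parallel gripper is mounted at the origin on the work surface. World frame = base frame: x ahead of the robot, y to its left, z up, the work surface at z = 0. Lengths are in mm, angles in rad, forces in N, time in s.
With the tool pointing down it reaches from about 275 to 825 mm from the base axis. Payload 5.2 kg.
Tool frame: the origin (TCP) lies at the very end of the fingers, on their centre line; the grasp point (between the pads) lies 19 mm behind it; z points along the fingers, y is the line along which they close (so a half turn about z gives the same grasp; the last joint's range is limited). The gripper opens to 93 mm and grips with 3 to 60 N. Pads are 15 mm wide; open, the fingers measure 128 mm over their backs; the gripper's body (75 mm by 188 mm) begins 65 mm behind the grasp point.
Start: joints at [-0.203, 0.259, 1.535, -0, 1.348, -0.203], TCP at [550.005, 0.023, 218.653] pointing down, gripper open.
Joint ranges: [-3.14, 3.14], [-0.91, 2.08], [0.19, 2.58], [-1.22, 4.36], [0.22, 2.71], [-3.12, 3.12]. Speed limits (rad/s): [2.57, 2.57, 3.14, 3.14, 3.14, 3.14].

### API

Orientations are given as [roll, pitch, yaw] about the fixed x, y, z axes, in that order (R = Rz(yaw) Ry(pitch) Rx(roll)).
In Python, from bench import robot gives the robot as it stands. The module is installed in compiled form; this text tells all that it offers. Calls block until the motion is done:
- robot.move_ptp(position, orientation): joint-space move of the TCP to a pose.
- robot.move_linear(position, ori=None, speed=150, f_stop=None): straight line of the TCP; ori=None keeps the orientation; speed is the mean speed in mm/s. With f_stop (N) it stops when the force on the tool has changed by that much, and returns True; else False.
- robot.move_j(angles): joint-space move.
- robot.move_gripper(opening): opening from 0.0 (shut) to 1.0 (fully open); the grip force is fixed at half the most; returns when the fingers have stopped.
- robot.sleep(seconds).
- robot.inverse_kinematics(position, orientation): joint angles nearest the present ones, or None.
- robot.get_image(name): name is "scene" or "side" or "wrist"; returns a dict with "img" (400x640x3 uint8, blue, green, red), "fovy" (degrees; the focal length in pixels is half the picture's height over the tangent of half this angle, whatever the lens; pixels are square), "cx", "cy" (the principal point, pixels), "eye" and "orientation" of the camera in the world. Camera axes: x right, y down, z forward; pixel columns grow to the right and rows downward; lengths in mm; the calibration is good to about 2 mm. The wrist camera is an equidistant fisheye: a pixel r from the principal point sees the ray r / f radians off the axis. A picture is of the moment at which its call begins. There is no depth.
A pose or a line that the arm cannot do raises robot.MotionError and nothing moves.
- robot.hand_in(): hands the job in; it is judged then, once.
Readings, each from a call of its own:
- robot.current_t(): time.
- robot.current_qpos(): joint angles.
- robot.current_joint_vel(): joint speeds.
- robot.current_joint_efforts(): joint torques, N m.
- robot.current_tcp_pos(): TCP position.
- robot.current_eef_rot(): TCP orientation.
- robot.current_contact_force(): force on the tool from outside, world axes, zero at the start.
- robot.current_ft_torque(): the same for the moment, N m.
- robot.current_gripper_width(): opening from 0.0 (shut) to 1.0 (fully open).
- robot.current_finger_force(): force on a finger pad.
Only numpy, scipy, OpenCV 4.12 (cv2) and the standard library are available. Lean on these libraries where they do the work, as an engineer would, in place of code of your own. Each camera call takes 0.05 s, during which the arm holds its last target. There are 200 camera calls.

## Working session

There is one attempt and no reset: what is moved stays moved. The work goes in short steps, each a Python script; the robot and the scene stay as the last script left them, time stands still between calls to the robot, and variables do not carry over. Pictures are saved under pics/ and viewed, at most 10 in all, crops included, and the job is handed in when it is done.

```bash
mkdir -p pics
cat > h.py <<'E'
import numpy as np, cv2
from scipy.spatial.transform import Rotation as R
from bench import robot
def cam(n):
    d=robot.get_image(n); d['name']=n
    d['f']=200/np.tan(np.radians(d['fovy'])/2)
    o=np.array(d['orientation'],float)
    d['R']=o if o.shape==(3,3) else R.from_euler('xyz',o).as_matrix()
    return d
def ray(d,u,v):
    x,y=u-d['cx'],v-d['cy']; 
    if d['name']=='wrist':
        r=np.hypot(x,y)+1e-9; t=r/d['f']; c=np.array([np.sin(t)*x/r,np.sin(t)*y/r,np.cos(t)])
    else: c=np.array([x/d['f'],y/d['f'],1])
    return d['R']@c
def onz(d,u,v,z):
    r=ray(d,u,v); e=np.array(d['eye'],float); return e+r*(z-e[2])/r[2]
def proj(d,p):
    c=d['R'].T@(np.array(p,float)-np.array(d['eye'],float))
    if d['name']=='wrist':
        s=np.hypot(c[0],c[1])+1e-9; r=d['f']*np.arctan2(s,c[2]); return d['cx']+c[0]/s*r,d['cy']+c[1]/s*r
    return d['cx']+d['f']*c[0]/c[2],d['cy']+d['f']*c[1]/c[2]
def tri(d1,p1,d2,p2):
    a,b=ray(d1,*p1),ray(d2,*p2); e1,e2=np.array(d1['eye'],float),np.array(d2['eye'],float)
    s=np.linalg.lstsq(np.c_[a,-b],e2-e1,rcond=None)[0]; q1,q2=e1+s[0]*a,e2+s[1]*b
    return (q1+q2)/2,np.linalg.norm(q1-q2)
E
python3 - <<'E'
from h import *
for n in ['scene','side','wrist']:
    d=cam(n); cv2.imwrite(f'pics/{n}0.png',d['img']); print(n,d['fovy'],d['cx'],d['cy'],d['eye'],d['orientation'])
print(robot.current_t(),robot.current_eef_rot())
E
```

```text
scene 49.65917466287606 312.6699159422985 196.46582850110593 [1283.11561172  112.50151956 1003.77041909] [-2.45931584 -0.00565338  1.71117349]
side 57.112258477030714 320.5106299816236 207.3861823928802 [  32.93168263 -566.32326352  651.73173071] [-2.1979128   0.00243062 -0.74332027]
wrist 65.70646984690485 314.71452978149824 193.43639891126935 [549.98235622  73.46988153 383.82837377] [ 2.87657197e+00  2.09176156e-03 -7.41872074e-04]
0.15 [-3.14026562e+00 -2.78793142e-04  1.57082467e+00]
```

View pics/scene0.png

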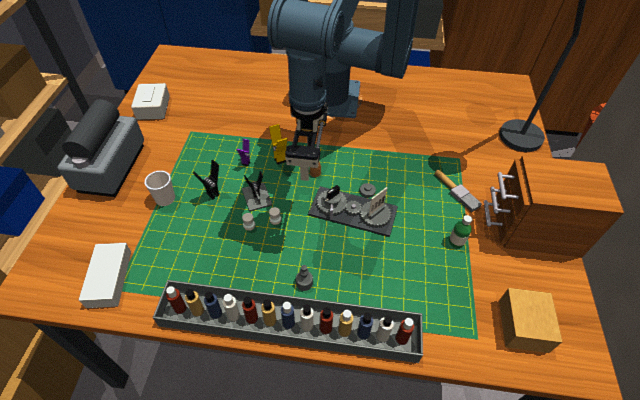

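View pics/side0.png

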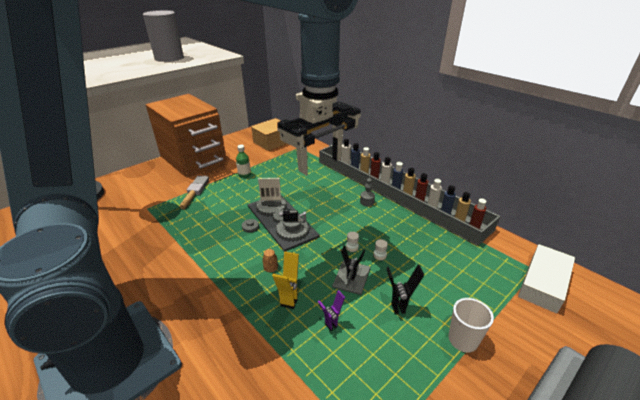

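View pics/wrist0.png

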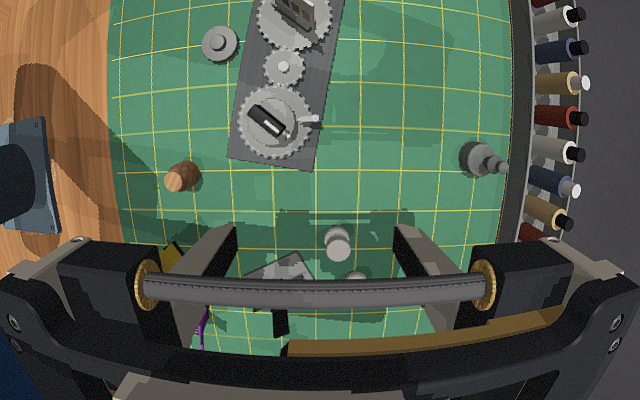

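The scene view shows the stand (knob 330,200; turntable 375,212) and the four clips: yellow (278,143), purple (243,152), large black (208,182) and small black on the grey rest (256,192). The side view shows the same two black clips at (350,265), on the rest and smaller, and (405,290), larger. The one on the rest is the one meant, to be confirmed in a crop. The wrist view shows the knob at (272,122) and the index tip at (312,119).

Run:
```python
from h import *
w=cv2.imread('pics/wrist0.png'); s=cv2.imread('pics/side0.png')
a=cv2.resize(w[60:180,220:330],None,fx=5,fy=5,interpolation=cv2.INTER_CUBIC)
b=cv2.resize(s[225:345,310:350+90],None,fx=1.9,fy=5,interpolation=cv2.INTER_CUBIC)
b=cv2.resize(s[225:325,325:430],None,fx=2.3,fy=2.3,interpolation=cv2.INTER_CUBIC)
c=np.zeros((600,800,3),np.uint8); c[:a.shape[0],:a.shape[1]]=a; c[:b.shape[0],552:552+b.shape[1]]=b
cv2.imwrite('pics/crop1.png',c)
```

```text
(no output)
```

View pics/crop1.png

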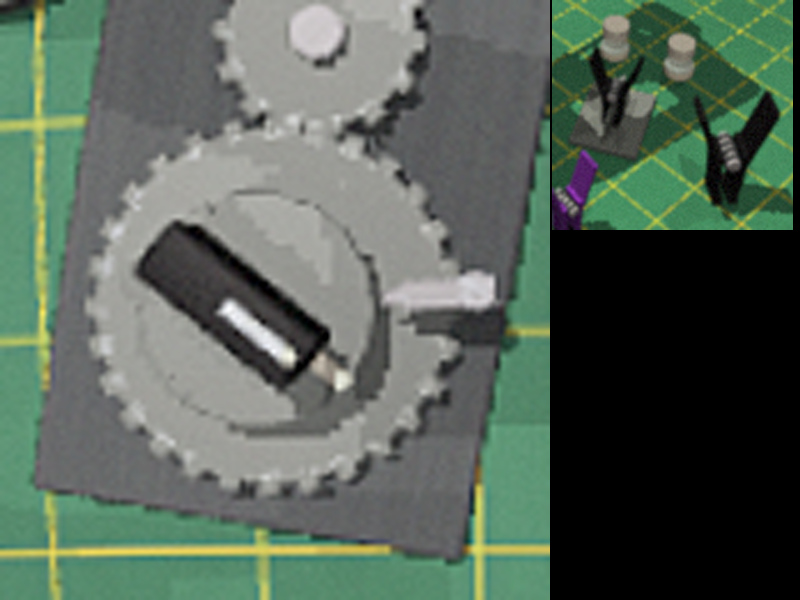

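The left part of the crop shows the knob: bar along (160,246)-(306,365), with the pale pointer toward the lower right, and the index tip at (388,298) with its post at (480,288). The inset shows both black clips: the smaller stands astride the fin on the rest, and the larger stands loose. The target is the one on the rest, since it is the smaller black clip.

Run:
```python
from h import *
d=cam('wrist')
P=lambda u,v,z:onz(d,220+u/5,60+v/5,z)
gc=P(277,306,22); print('gear',gc)
for n,u,v,z in [('bar A',160,246,74),('barB',306,365,74),('line0',225,303,74),('line1',290,360,74),('dialend',345,382,46),('post',480,288,45),('tip',388,298,45)]:
    p=P(u,v,z); q=p-gc; print(n,p.round(1),np.hypot(q[0],q[1]).round(1),np.degrees(np.arctan2(q[1],q[0])).round(1))
b=P(306,365,74)-P(160,246,74);print('bar',np.linalg.norm(b),np.degrees(np.arctan2(b[1],b[0])))
b=P(290,360,74)-P(225,303,74);print('line',np.degrees(np.arctan2(b[1],b[0])))
# idler / rest estimates
print('idler',P(317,33,22))
s=cam('side'); print('clip approx',onz(s,350,283,10), 'scene',onz(cam('scene'),256,207,10))
```

```text
gear [503.53960302  62.42302363  22.        ]
bar A [486.6  76.8  74. ] 22.2 139.7
barB [515.9  52.   74. ] 16.2 -40.1
line0 [499.7  64.9  74. ] 4.5 147.7
line1 [512.7  53.1  74. ] 13.1 -45.7
dialend [521.3  46.2  46. ] 24.0 -42.3
post [550.8  66.6  45. ] 47.4 5.1
tip [530.8  64.5  45. ] 27.3 4.4
bar 38.372169170902374 -40.25783178372633
line -42.2439856305675
idler [513.30584647 126.6549566   22.        ]
clip approx [ 479.13198777 -179.56658386   10.        ] scene [ 545.6437042  -152.12527244   10.        ]
```

```bash
cat >> h.py <<'E'
def O(deg): return [np.pi,0,np.radians(deg)]
def save(n,fn):
    d=cam(n); cv2.imwrite(f'pics/{fn}.png',d['img']); return d
E
python3 - <<'E'
from h import *
c=[502.5,63.3]
for y in (139,-41):
    print(y,[np.round(robot.inverse_kinematics(c+[51],O(y+k)),2).tolist() for k in (0,46)])
y=139
robot.move_ptp(c+[130],O(y)); robot.move_linear(c+[51],speed=120,f_stop=12)
print(robot.current_tcp_pos(),robot.current_contact_force())
robot.move_gripper(0.0); print(robot.current_gripper_width()*93,robot.current_contact_force())
for k in np.linspace(0,46,7)[1:]:
    robot.move_ptp(c+[51],O(y+k))
print(robot.current_t(),robot.current_ft_torque(),robot.current_contact_force(),np.degrees(robot.current_eef_rot()))
robot.move_gripper(0.6)
robot.move_linear(c+[130],speed=200)
# view: camera over knob
robot.move_ptp([510,-20,190],O(90))
d=save('wrist','w1'); print(robot.current_t(),proj(d,c+[74]),proj(d,[480,-170,40]))
E
```

```text
139 [[-0.1, 0.36, 1.85, 0.0, 0.93, -0.95], [-0.1, 0.36, 1.85, 0.0, 0.93, -1.75]]
-41 [[-0.1, 0.36, 1.85, -0.0, 0.93, 2.19], [-0.1, 0.36, 1.85, -0.0, 0.93, 1.39]]
[503.24971921  63.07642003  51.60108096] [-0.15585965  0.07536539 -0.64767305]
13.718893793332484 [-3.77399551 -5.35358864  2.92853875]
4.6 [-0.81882261  0.49341467  0.07939967] [-4.25377691 -5.08708658  2.47037812] [-1.79911115e+02 -1.39352987e-01 -1.74926364e+02]
7.375 (np.float64(307.1694099978679), np.float64(100.70719617084627)) (np.float64(290.8090259256287), np.float64(302.36341870423973))
```

Run:
```python
import cv2,numpy as np
w=cv2.imread('pics/w1.png')
a=cv2.resize(w[40:160,250:370],None,fx=5,fy=5,interpolation=cv2.INTER_CUBIC)
b=cv2.resize(w,None,fx=.31,fy=.31)
c=np.zeros((600,800,3),np.uint8);c[:,:600]=a;c[:b.shape[0],601:601+b.shape[1]]=b;cv2.imwrite('pics/crop2.png',c)
```

```text
(no output)
```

View pics/crop2.png

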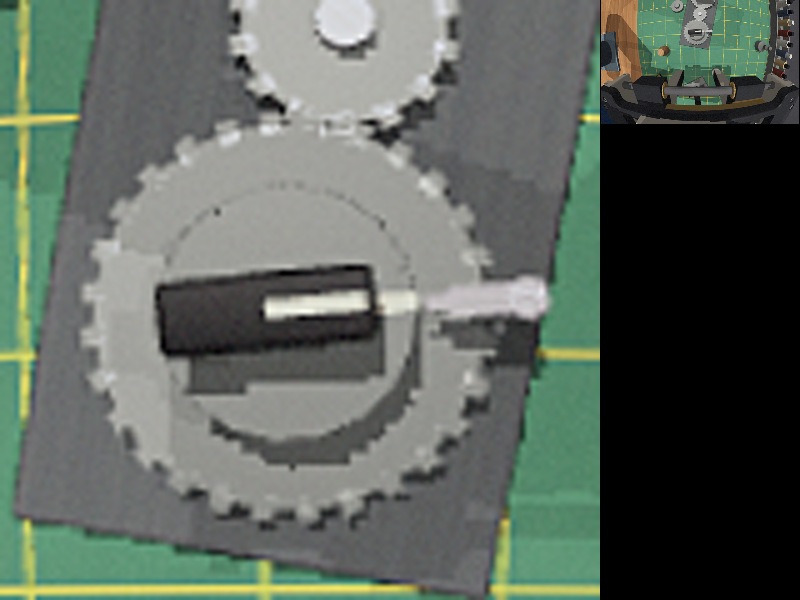

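Crop 2 shows the bar's pale line from (265,307) to (370,302), its dial end at (415,300), the index tip at (425,301) and the post at (532,298). They look aligned, so I compute the residual.

Run:
```python
from h import *
d=cam('wrist'); im=d['img']
P=lambda u,v,z:onz(d,250+u/5,40+v/5,z)[:2]
ang=lambda q:np.degrees(np.arctan2(q[1],q[0])).round(2)
c=P(286,321,20); print('axis gear',c)
bc=(P(160,286,74)+P(371,266,74)+P(165,355,74)+P(376,332,74))/4; print('bar c',bc)
dc=(P(162,312,46)+P(418,312,46))/2; print('dial x',dc)
for n,u,v,z in [('post',532,298,45),('tip',428,302,45),('dialend',415,300,46),('idler',345,20,22)]:
    q=P(u,v,z); print(n,q,[ (ang(q-k),np.linalg.norm(q-k).round(1)) for k in (c,bc)])
print('bar edges',ang(P(371,266,74)-P(160,286,74)),ang(P(376,332,74)-P(165,355,74)),'line',ang(P(372,302,74)-P(265,307,74)))
```

```text
axis gear [501.2478607   61.42560778]
bar c [499.36951181  62.35764151]
dial x [502.66497831  62.81884163]
post [550.68354347  66.01296064] [(np.float64(5.3), np.float64(49.6)), (np.float64(4.07), np.float64(51.4))]
tip [529.95993765  64.78197749] [(np.float64(6.67), np.float64(28.9)), (np.float64(4.53), np.float64(30.7))]
dialend [527.32672023  65.11291202] [(np.float64(8.05), np.float64(26.3)), (np.float64(5.63), np.float64(28.1))]
idler [513.78948557 127.28820912] [(np.float64(79.22), np.float64(67.0)), (np.float64(77.48), np.float64(66.5))]
bar edges 5.07 5.96 line 2.7
```

The pointer agrees with the index to within about 1°. Next is the clip.

Run:
```python
from h import *
robot.move_ptp([500,-240,240],O(90))
d=save('wrist','w2'); s=cam('side'); c=cam('scene'); print(robot.current_t())
print(tri(s,(352,262),c,(258,186)))
cv2.imwrite('pics/crop3.png',cv2.resize(d['img'][:230],None,fx=1.25,fy=1.25,interpolation=cv2.INTER_CUBIC))
```

```text
8.475
(array([ 500.98658385, -156.79437034,   48.50267679]), np.float64(9.020982222696244))
```

View pics/crop3.png

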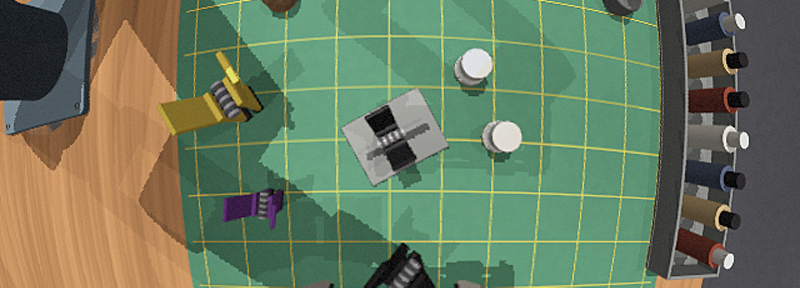

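The wrist crop shows the grey slab with corners (417,89), (449,148), (375,187) and (341,129). The clip's tails are at (380,121) and (402,157), with the coil at (390,139). The pots are at (474,67) and (503,137).

Run:
```python
from h import *
d=cam('wrist'); im=d['img']
cs=[onz(d,u/1.25,v/1.25,8)[:2] for u,v in [(417,89),(449,148),(375,187),(341,129)]]
cs=np.array(cs);ce=cs.mean(0);print('slab',ce,np.linalg.norm(np.roll(cs,-1,0)-cs,axis=1))
L=(cs[0]+cs[1]-cs[2]-cs[3]);print('long dir',np.degrees(np.arctan2(L[1],L[0])))
# dark mask inside slab
m=np.zeros(im.shape[:2],np.uint8); cv2.fillConvexPoly(m,np.array([[417,89],[449,148],[375,187],[341,129]])*4//5,255)
dk=((im.max(2)<45)&(m>0)).astype(np.uint8)
n,lab,st,cen=cv2.connectedComponentsWithStats(dk)
for i in range(1,n):
    if st[i,4]>30:
        pts=np.argwhere(lab==i)[:,::-1].astype(np.float32); r=cv2.minAreaRect(pts); b=cv2.boxPoints(r)
        print(st[i,4],cen[i].round(1),[onz(d,u,v,87)[:2].round(1).tolist() for u,v in b])
print('coil',onz(d,390/1.25,139/1.25,48))
for u,v in [(474,67),(503,137)]: print('pot',onz(d,u/1.25,v/1.25,45)[:2])
for z in (0,50,87): print(z,proj(d,[*ce,z]))
cv2.imwrite('pics/crop4.png',cv2.resize(im[65:155,265:365],None,fx=6,fy=6,interpolation=cv2.INTER_CUBIC))
```

```text
slab [ 502.01826936 -163.2541423 ] [68.88928931 86.25321057 69.58619369 87.3881623 ]
long dir 28.185741614924723
248 [304.7  96.7] [[477.7, -148.6], [495.3, -138.9], [501.6, -150.7], [484.0, -160.3]]
301 [320.  125.1] [[492.6, -176.5], [510.7, -166.7], [518.4, -181.0], [500.3, -190.9]]
coil [ 496.85983574 -164.48293193   48.        ]
pot [574.7433852  -94.13219415]
pot [ 603.45738113 -159.80772736]
0 (np.float64(316.3452961447688), np.float64(110.30576147483251))
50 (np.float64(316.5306579612556), np.float64(110.13358271259064))
87 (np.float64(316.7052941979978), np.float64(109.97139976572605))
```

View pics/crop4.png

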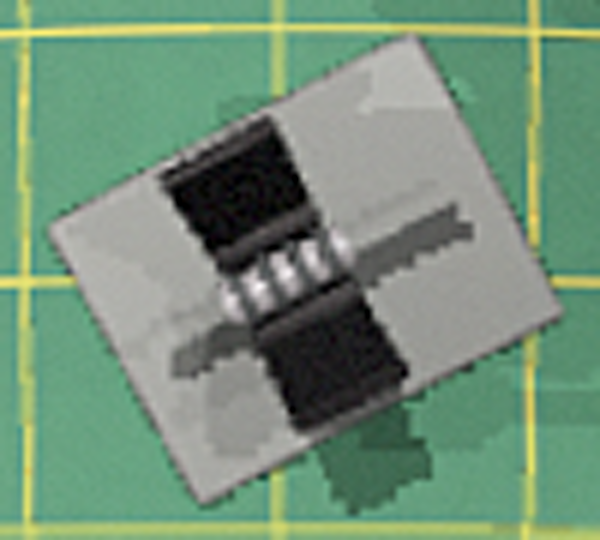

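Crop 4 shows the clip's outer tail corners at (162,180), (270,118), (300,432) and (408,380), centred at about (285,277). Its direction is about 28°, matching the slab, and its 51 mm span fits. I can grasp it.

Run:
```python
from h import *
d=cam('wrist')
q=np.array([onz(d,265+u/6,65+v/6,87+8)[:2] for u,v in [(162,180),(270,118),(408,380),(300,432)]])
print(q.round(1)); c=q.mean(0); print('clip',c,'span',np.linalg.norm((q[0]+q[1]-q[2]-q[3])/2),'w',np.linalg.norm(q[1]-q[0]))
a=(q[1]-q[0])+(q[2]-q[3]); n=(q[0]+q[1]-q[2]-q[3]); print(np.degrees(np.arctan2(a[1],a[0])),np.degrees(np.arctan2(n[1],n[0]))-90)
for u,v in [(400,250),(375,288),(425,270)]: print('big clip',onz(d,u/1.25,v/1.25,110)[:2])
assert np.linalg.norm(c-[497,-165])<5
y=28; c=c.tolist()
robot.move_gripper(0.82)
robot.move_ptp(c+[150],O(y)); robot.move_linear(c+[67],speed=90,f_stop=8)
print(robot.current_tcp_pos(),robot.current_contact_force())
robot.move_gripper(0.0); print('w',robot.current_gripper_width()*93,robot.current_finger_force(),robot.current_contact_force(),robot.current_t())
save('wrist','w3');
```

```text
[[ 477.6 -148.3]
 [ 495.4 -138. ]
 [ 518.4 -181.8]
 [ 500.4 -190.7]]
clip [ 497.92654202 -164.69783621] span 48.77822055168056 w 20.564005948499677
28.125526365601644 28.0014118116717
big clip [ 505.48011519 -251.8795292 ]
big clip [ 485.14089693 -284.52520678]
big clip [ 525.86545073 -268.76232996]
[ 498.3874809  -164.97329395   67.53386984] [-0.36324824 -0.285752    0.24282938]
w 26.070532235220533 30.00945252366364 [-3.49302378  6.74736343 20.1434611 ] 12.2
```

Run:
```python
from h import *
p=list(robot.current_tcp_pos()); 
robot.move_linear([p[0],p[1],75],speed=60); print('w',robot.current_gripper_width()*93,robot.current_contact_force())
robot.move_linear([p[0],p[1],240],speed=200); print('w',robot.current_gripper_width()*93,robot.current_contact_force(),robot.current_finger_force())
robot.move_ptp([440,190,240],O(5))
d=save('wrist','w4'); s=cam('side'); print(robot.current_t(),robot.current_gripper_width()*93)
print(proj(d,[523,191,110]))
b=cv2.resize(d['img'],None,fx=1.25,fy=1.25,interpolation=cv2.INTER_CUBIC)
u,v=map(int,proj(s,[440,190,230])); print(u,v)
k=s['img'][max(v-40,0):v+60,max(u-50,0):u+50]; k=cv2.resize(k,None,fx=1.8,fy=1.8); b[-k.shape[0]:,-k.shape[1]:]=k
cv2.imwrite('pics/crop5.png',b); cv2.imwrite('pics/s4.png',s['img'])
```

```text
w 22.9912942845463 [-0.33224024 -0.31602768 -1.5863798 ]
w 22.81598728330752 [ 0.40284369  0.46502749 -0.44052881] 29.8569855093956
14.95 23.1220606429602
(np.float64(321.42464949487436), np.float64(100.93919203989897))
236 148
```

View pics/crop5.png

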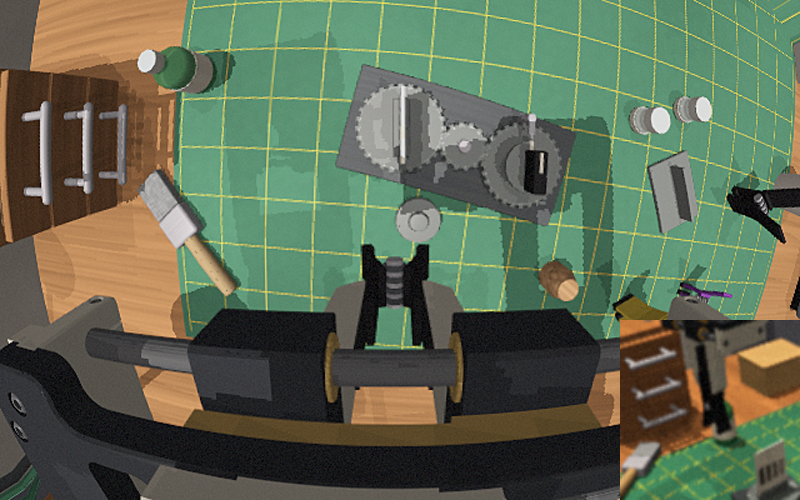

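The picture shows the clip held wide open (jaw tips at (368,250) and (423,250)), the rest empty, and the card's top edge as a bright strip from (403,86) to (404,162). I measure the card edge by mask and the jaw tips from the side view.

Run:
```python
from h import *
d=cam('wrist'); im=d['img']; 
g=im[60:140,305:340].min(2); m=(g>205).astype(np.uint8)
n,lab,st,cen=cv2.connectedComponentsWithStats(m); i=1+np.argmax(st[1:,4]); print(st[i],cen[i])
pts=np.argwhere(lab==i)[:,::-1]+[305,60]
r=cv2.minAreaRect(pts.astype(np.float32)); print(r)
W=np.array([onz(d,u,v,110)[:2] for u,v in pts.astype(float)]); 
c=W.mean(0); U,S,V=np.linalg.svd(W-c); a=V[0]*np.sign(V[0][0]); t=(W-c)@a; 
print('card',c,c+a*(t.max()+t.min())/2,'len',np.ptp(t),'w',np.ptp((W-c)@V[1]),'ang',np.degrees(np.arctan2(a[1],a[0])))
s=cam('side'); T=np.array(robot.current_tcp_pos())
# overlay: predicted clip points for jaw tips
print(T,np.degrees(robot.current_eef_rot()))
b=s['img'].copy(); u,v=map(int,proj(s,T-[0,0,30])); k=cv2.resize(b[v-45:v+75,u-60:u+60],None,fx=5,fy=5,interpolation=cv2.INTER_CUBIC)
for z in range(-80,21,20):
    x=np.array(proj(s,T+[0,0,z]))-[u-60,v-45]; cv2.circle(k,tuple((x*5).astype(int)),2,(0,0,255),-1); cv2.putText(k,str(z),tuple((x*5).astype(int)+[60,0]),0,.4,(0,0,255))
cv2.imwrite('pics/crop6.png',k)
```

```text
[ 15   9   4  56 160] [16.35    37.33125]
((321.4999694824219, 96.49998474121094), (54.99999237060547, 2.999999523162842), 90.0)
card [526.73211687 190.98994457] [527.59752184 191.07532976] len 52.778140582329485 w 3.3559452842219613 ang 5.634851377529537
[440.49486438 189.16385455 239.86050104] [1.79990904e+02 9.61661556e-03 4.91627387e+00]
```

View pics/crop6.png

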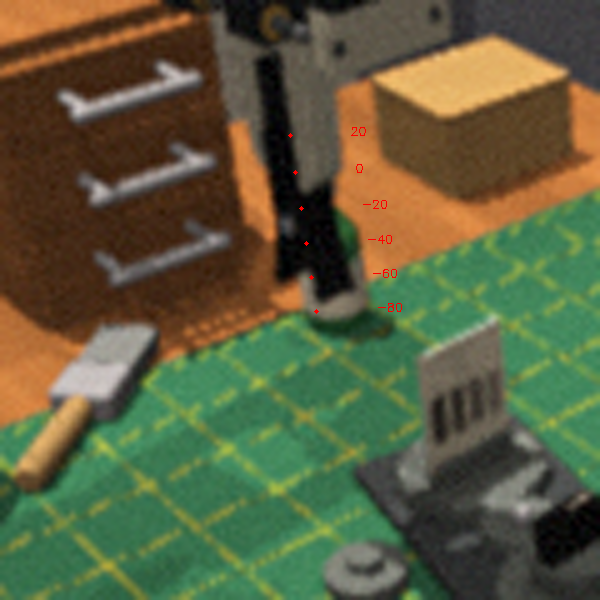

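The side crop shows the clip upright below the fingers. Its jaw tips are at (290,277) and (340,297), about 60–66 mm below the TCP, close to the nominal 59. The card centre is about (525,191) at 5.3°. I check the coil's position in the hand numerically, then hover.

Run:
```python
from h import *
d=cam('wrist'); T=np.array(robot.current_tcp_pos()); y=np.radians(5); X=np.array([np.cos(y),np.sin(y),0]);Y=np.array([-np.sin(y),np.cos(y),0])
Z=np.array([0,0,1])
for n,a,b,z in [('tcp',0,0,0),('coil front top',11,0,-11),('coil front bot',11,0,-23),('tip+ ',11,14,-59),('tip-',11,-14,-59),('tip+in -66',11,14,-66)]:
    print(n,np.array(proj(d,T+a*X+b*Y+z*Z))*1.25)
im=d['img']; dk=(im.max(2)<40)[190:280,280:355]
ys,xs=np.nonzero(dk); print('top dark row',(ys.min()+190)*1.25,'cols top',[(c+280)*1.25 for c in xs[ys<ys.min()+4]][::6])
# card strip profile along the column
print(im[64:136,321:323].min(2).max(1).tolist())
```

```text
tcp [394.92449213 299.25603356]
coil front top [394.81552724 269.27070429]
coil front bot [394.73028719 261.54161416]
tip+  [371.30769655 242.95591678]
tip- [417.73253413 242.85388182]
tip+in -66 [371.92647678 239.95789814]
top dark row 245.0 cols top [np.float64(363.75), np.float64(418.75), np.float64(426.25), np.float64(367.5), np.float64(418.75), np.float64(426.25), np.float64(367.5), np.float64(417.5), np.float64(425.0), np.float64(366.25), np.float64(417.5), np.float64(425.0)]
[107, 114, 108, 171, 182, 230, 230, 228, 228, 227, 227, 228, 230, 231, 232, 232, 230, 228, 234, 234, 232, 232, 233, 233, 232, 231, 234, 233, 233, 233, 231, 233, 232, 231, 229, 232, 230, 220, 222, 224, 223, 218, 214, 214, 217, 216, 217, 226, 232, 232, 232, 234, 233, 231, 233, 233, 233, 231, 233, 235, 230, 160, 167, 167, 170, 176, 167, 121, 65, 72, 73, 72]
```

Run:
```python
from h import *
c=[525.0,191.4]
robot.move_ptp(c+[215],O(5.3))
robot.move_linear(c+[186],speed=80); print(robot.current_tcp_pos(),robot.current_contact_force())
d=cam('wrist'); s=cam('side'); e=cam('scene')
hit=robot.move_linear(c+[153],speed=35,f_stop=2.5); print(hit,robot.current_tcp_pos(),robot.current_contact_force(),robot.current_gripper_width()*93,robot.current_t())
S=cam('side');E=cam('scene'); Wr=cam('wrist')
out=np.zeros((600,800,3),np.uint8)
def put(k,dd,r,cc,h):
    u,v=map(int,proj(dd,[522,160,105])); a=dd['img'][max(v-h,0):v+h,u-h:u+h]; a=cv2.resize(a,(300,300),interpolation=cv2.INTER_CUBIC); out[r:r+300,cc:cc+300]=a
put(0,s,0,0,45);put(0,S,0,300,45);put(0,e,300,0,35);put(0,E,300,300,35)
w=cv2.resize(Wr['img'][130:330,190:390],(200,200)); out[:200,600:]=w
out[300:500,600:]=Wr['img'][0:200,220:420]
cv2.imwrite('pics/final.png',out)
```

```text
[524.64711387 191.51875068 186.28864278] [1.3319869  0.04699876 0.15163013]
False [525.20765797 191.42973752 153.27804221] [-0.91655276  0.25141961 -1.40637041] 23.46437354330598 17.3
```

View pics/final.png

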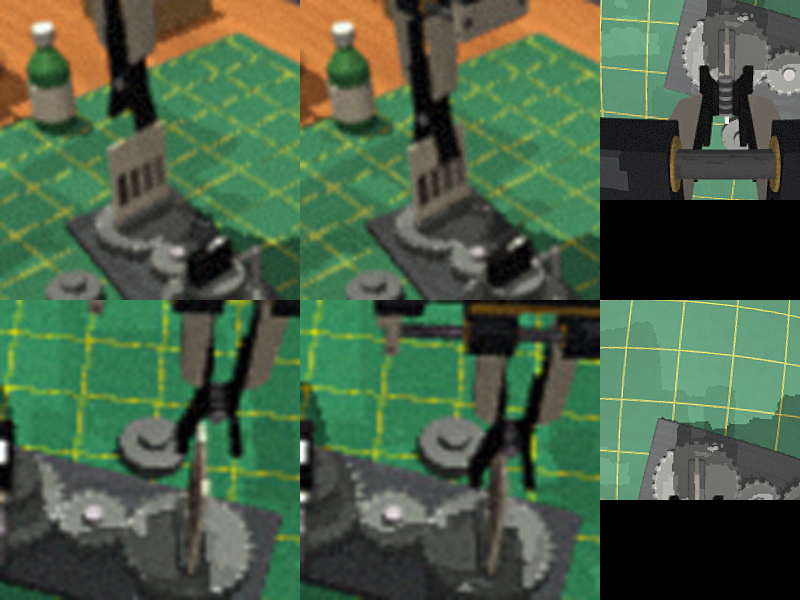

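The final picture shows the card edge between the gaping jaws. In the wrist inset the card is at column 728 and the jaws at 703–752, so it is centred. In the scene view the jaws are at 478 and 530 with the card at about 498. I check that apparent offset against projection, along with the pointer, before handing in.

Run:
```python
from h import *
E=cam('scene'); T=np.array(robot.current_tcp_pos()); y=np.radians(5.3);X=np.array([np.cos(y),np.sin(y),0]);Y=np.array([-np.sin(y),np.cos(y),0]);Z=np.array([0,0,1])
u0,v0=map(int,proj(E,[522,160,105])); f=lambda p:((np.array(proj(E,p))-[u0-35,v0-35])*300/70+[300,300]).round(0)
C=np.array([525.3,190.9,0])
for n,p in [('tip+',T+11*X+16*Y-60*Z),('tip-',T+11*X-16*Y-60*Z),('mid',T+11*X-60*Z),('card near top',C+30*X+110*Z),('card near z93',C+30*X+93*Z),('card near z60',C+30*X+60*Z),('card far top',C-30*X+110*Z)]: print(n,f(p))
w=cam('wrist'); im=w['img']
dk=im.max(2)<40
for r in (196,198,200): c=np.nonzero(dk[r,270:350])[0]+270; print(r,c.tolist())
for r in (165,175,185): print(r,im[r,300:336].min(1).tolist() if 0 else im[r,300:336].min(1))
print(robot.current_contact_force(),robot.current_ft_torque(),robot.current_gripper_width()*93)
print([np.array(proj(w,C+k*X+110*Z)).round(1) for k in (30,11)],[np.array(proj(w,T+11*X+k*Y-60*Z)).round(1) for k in (-14,0,14)])
```

```text
tip+ [526. 489.]
tip- [475. 487.]
mid [501. 488.]
card near top [505. 495.]
card near z93 [501. 512.]
card near z60 [495. 544.]
card far top [500. 422.]
196 [291, 292, 293, 294, 295, 296, 297, 335, 336, 337, 338, 339, 340, 341, 342]
198 [290, 291, 292, 293, 294, 295, 296, 297, 298, 333, 334, 335, 336, 337, 338, 339, 340, 341, 342]
200 [290, 291, 292, 293, 294, 295, 296, 297, 298, 333, 334, 335, 336, 337, 338, 339, 340, 341, 342]
165 [ 89  85  89  91  87  89  89  81  68  80  87  88  88  87  82 105 107 109
 107  88  86  90  89  83  76  92 107 110  96 102 113 110 111 114 113 114]
175 [ 90  90  87  89  85  90  84  81  57  84  90  94  89  92 119 136 140 138
 138 109  89  86  87  85  72  91 112 113 115 111 113 107 114 110 112 110]
185 [ 86  92  85  84  88  82  87  83  62  83  82  85  87  87  73 141 149 149
 148 119  79  77  88  84  70 112 109 111 111 111 107 114 109 109 107 113]
[0.0451792  0.03421126 0.30244528] [ 0.04468767  0.11875112 -0.01278293] 23.26867753606636
[array([316.7, 173.6]), array([316.6, 200.1])] [array([334.3, 194. ]), array([315.8, 194. ]), array([297.3, 194. ])]
```

```bash
python3 -c "
from bench import robot
print(robot.hand_in(),robot.current_t())"
```

```text
the job is handed in; nothing more can be done
the job is handed in; nothing more can be done
```

The job is handed in: the knob's pointer is within about 1° of the index, and the small black clip is held wide open over the middle of the card's top edge. The edge stands about 17 mm inside the jaws, centred to within about 1 mm, and no contact force showed at the end.

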